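Find the worn spring mount and push its tag down

TASK

Three spring mounts stand side by side on the checking rail, all looking alike, each with a round rubber pad and, in front of it, a small steel tag. Working from left to right as the robot sees them, press each pad down about a centimetre to feel its spring, then push the tag of the softest mount all the way down and back away. Nothing is to be picked up: leave the other two tags up, and leave the spanner, nuts and pen round the rail where they are.

Things in the scene. Friction and masses are not known exactly. Their poses are not given: they have to be found in the camera images.
- rail: Grey checking rail, a fixed plate 150 (x) x 310 (y) x 12 mm, lying on the bench with a low lip along its far edge; origin at the centre of its underside, x away from the robot, y to the left along the row, z up. The three mounts stand on it 95 mm apart along y.
- pad_left (a point): Centre of the top face of the left pad when it is not pressed, 72 mm above the bench and 28 mm beyond the rail's centre line; the point is fixed to the rail and does not go down with the pad. The pad is a black rubber-faced disc, 46 mm across and 10 mm thick, on a coil spring in an aluminium cup 52 mm across; it moves straight down up to 16 mm and comes back up when released. Axes as the rail's.
- pad_middle (a point): Centre of the top face of the middle pad when it is not pressed, 72 mm above the bench and 28 mm beyond the rail's centre line; the point is fixed to the rail and does not go down with the pad. The pad is a black rubber-faced disc, 46 mm across and 10 mm thick, on a coil spring in an aluminium cup 52 mm across; it moves straight down up to 16 mm and comes back up when released. Axes as the rail's.
- pad_right (a point): Centre of the top face of the right pad when it is not pressed, 72 mm above the bench and 28 mm beyond the rail's centre line; the point is fixed to the rail and does not go down with the pad. The pad is a black rubber-faced disc, 46 mm across and 10 mm thick, on a coil spring in an aluminium cup 52 mm across; it moves straight down up to 16 mm and comes back up when released. Axes as the rail's.
- tag_left (a point): Centre of the top of the left mount's tag when the tag is up, 66 mm above the bench, 75 mm nearer the robot than its pad's centre; fixed to the rail, does not go down with the tag. The tag is a flat steel tab, head 22 (x) x 28 (y) x 6 mm, over a dark guide block 46 mm high; it slides straight down 14 mm, against about 4 N of friction, until its head rests on the block, and stays where it is left. Axes as the rail's.
- tag_middle (a point): Centre of the top of the middle mount's tag when the tag is up, 66 mm above the bench, 75 mm nearer the robot than its pad's centre; fixed to the rail, does not go down with the tag. The tag is a flat steel tab, head 22 (x) x 28 (y) x 6 mm, over a dark guide block 46 mm high; it slides straight down 14 mm, against about 4 N of friction, until its head rests on the block, and stays where it is left. Axes as the rail's.
- tag_right (a point): Centre of the top of the right mount's tag when the tag is up, 66 mm above the bench, 75 mm nearer the robot than its pad's centre; fixed to the rail, does not go down with the tag. The tag is a flat steel tab, head 22 (x) x 28 (y) x 6 mm, over a dark guide block 46 mm high; it slides straight down 14 mm, against about 4 N of friction, until its head rests on the block, and stays where it is left. Axes as the rail's.
- pad_1 (a joint): How far the pad of mount 1 is pressed down (m): 0 up, 0.016 at its stop. Which place on the rail mount 1 stands in changes from start to start. Pressed down 10 mm the softest of the three pads pushes back with about 4 N, the next with about 8 N, the stiffest with about 12 N; the force grows evenly with depth from about 1 N.
- pad_2 (a joint): How far the pad of mount 2 is pressed down (m): 0 up, 0.016 at its stop. Which place on the rail mount 2 stands in changes from start to start. Pressed down 10 mm the softest of the three pads pushes back with about 4 N, the next with about 8 N, the stiffest with about 12 N; the force grows evenly with depth from about 1 N.
- pad_3 (a joint): How far the pad of mount 3 is pressed down (m): 0 up, 0.016 at its stop. Which place on the rail mount 3 stands in changes from start to start. Pressed down 10 mm the softest of the three pads pushes back with about 4 N, the next with about 8 N, the stiffest with about 12 N; the force grows evenly with depth from about 1 N.
- tag_1 (a joint): How far the tag of mount 1 (the same mount as pad_1) is pushed down (m): 0 up, 0.014 all the way down.
- tag_2 (a joint): How far the tag of mount 2 (the same mount as pad_2) is pushed down (m): 0 up, 0.014 all the way down.
- tag_3 (a joint): How far the tag of mount 3 (the same mount as pad_3) is pushed down (m): 0 up, 0.014 all the way down.
- spanner: Combination spanner, 27 x 170 x 10 mm, lying loose on the green mat beyond the rail; bystander. Origin at the centre of its underside, y along it.
- dark_nut: Dark nozzle nut, 20 x 22 x 34 mm, standing loose left of the rail; bystander. Origin at the centre of its underside.
- bright_nut: Bright nozzle nut, 18 x 20 x 30 mm, standing loose right of the rail; bystander. Origin at the centre of its underside.
- pen: Marker pen, 15 x 124 x 15 mm, lying loose in front of the rail; bystander. Origin at the centre of its underside, y along it.

How it is judged:
By the outcome, as a careful person would: the job done as asked, in the order asked, and still so for the second after the job is handed in, with the robot touching nothing.
It also fails if it takes over 45 s, if anything falls off the work surface, if the arm or the gripper's body presses on something with over 40 N, if the wrist force passes 120 N, or if a joint passes its speed limit or range.

ROBOT

A 7-joint arm with a two-finger parallel gripper is mounted at the origin on a cart in front of the work surface, level with it; the furniture and walls round the work are solid. World frame = base frame: x ahead of the robot, y to its left, z up, the work surface at z = 0. Lengths are in m, angles in rad, forces in N, time in s.
With the tool pointing down it reaches from about 0.4 to 0.875 m from the base axis. Payload 19.3 kg.
Tool frame: the origin (TCP) lies midway between the tips of the shut fingers; the grasp point (between the pads) lies 19 mm behind it; z points along the fingers, y is the line along which they close (so a half turn about z gives the same grasp; the last joint's range is limited). The gripper opens to 85 mm and grips with 20 to 120 N. Pads are 22 mm wide; open, the fingers measure 114 mm over their backs; the gripper's body (76 mm by 85 mm) begins 54 mm behind the grasp point. The pads swing forward as they close: fully open they stand 13 mm farther back than shut.
Start: joints at [-0.07, 0.521, -0.036, 1.599, 0.021, 1.021, -0.113], TCP at [0.625, -0, 0.231] pointing down, gripper open.
Joint ranges: [-2.91, 2.91], [-0.3, 2.13], [-1.5, 1.42], [0.17, 2.43], [-1.26, 4.41], [0.16, 1.93], [-2.52, 2.52]. Speed limits (rad/s): [1.89, 1.89, 2.39, 2.39, 3.01, 3.01, 3.01].

INTERFACE

Orientations are given as a 3x3 rotation matrix whose columns are the frame's x, y, z axes.
In Python, from cell import env gives the robot as it stands.
- The arm moves only by the tool move_arm, never from a script. Its argument "plan" is text: rows parted by semicolons, each of 5 numbers parted by spaces: the closure, from 0 (fully open) to 1 (shut), then the shift along the tool's x, y, z in mm, then the turn about the tool's z in rad. In form: hand x y z twist; .... A call has 1 to 5 rows; each row shifts and turns the commanded pose from where the row before left it, along the tool's axes as they then stand; what a row does not reach is not made up. A row lasts 1/8 s, in which the tool goes at most 62.5 mm and 10.7 degrees, less where a joint would pass 70% of its speed; a pose out of reach is approached as far as the arm can. A call with a gripper value outside its range is refused whole. The fingers move at their own pace and stop on an object; "grip_force" is the grip in N (left out, the last holds). Time passes only in rows, so rows that do not move let the fingers close. It gives the time, the measured TCP pose, the force, the opening and the grip force at its end, in the units of the state.
- env.get_state(): the state, without advancing time (a new reading comes with each control period).
- env.read_camera(name): name is "scene" or "side" or "wrist"; returns a dict with "img" (420x560x3 uint8, blue, green, red), "camera_matrix" (3x3 intrinsics, pixels), "dist_coeffs" ([k1, k2, p1, p2, k3] as OpenCV has them; the pictures are not rectified), "R" (3x3) and "t" (3): a world point X has camera coordinates R X + t; the wrist camera has in their place "hand_eye" (4x4, takes a point from camera to tool coordinates, whose origin is the TCP and whose axes are the flange's). Camera axes: x right, y down, z forward; pixel columns grow to the right and rows downward; lengths in m; the calibration is good to about 2 mm. A picture is of the moment at which its call begins: read the wrist's pose just before it. There is no depth.
- env.finish_job(): hands the job in; it is judged then, once.
The state is a dict: "time_s": time; "q": joint angles; "dq": joint speeds; "joint_torque": joint torques, N m; "tool_pos": TCP position; "tool_rot": TCP orientation; "ft_force": force on the tool from outside, world axes, zero at the start; "wrist_torque": the same for the moment, N m; "grip_width": finger opening in m; "grip_force": force on a finger pad.
Only numpy, scipy, OpenCV 4.12 (cv2) and the standard library are available. Lean on these libraries where they do the work, as an engineer would, in place of code of your own. Each camera call takes 0.05 s, during which the arm holds its last target. There are 200 camera calls.

## Working session

There is one attempt and no reset: what is moved stays moved. The work goes in short steps, Python scripts to look and compute and a tool call to move; the robot and the scene stay as the last step left them, time stands still between calls to the robot, and variables do not carry over. Pictures are saved under pics/ and viewed, at most 10 in all, crops included, and the job is handed in when it is done.

Besides the shell and the picture viewer there is one more tool, called after "Emit:" as name(argument=value, ...) on one line, values as JSON. move_arm: Moves the arm, as the interface text tells. Its arguments: {"type":"object","properties":{"plan":{"type":"string"},"grip_force":{"type":"number"}},"required":["plan"]}

```bash
mkdir -p pics; python3 - <<'E'
from cell import env
import cv2,numpy as np
s=env.get_state()
for n in ("scene","wrist"):
    c=env.read_camera(n); cv2.imwrite(f"pics/{n}0.png",c["img"])
    np.savez(f"{n}0.npz",**c)
    if n=="wrist": print(c["hand_eye"])
    else: print(c["R"],c["t"])
    print(c["camera_matrix"],c["dist_coeffs"])
np.savez("s0.npz",p=s["tool_pos"],r=s["tool_rot"]); print(s["tool_pos"],s["tool_rot"],s["ft_force"],s["time_s"])
E
```

```text
[[-0.48684748 -0.87329318 -0.01839988]
 [-0.64711825  0.37474714 -0.66392963]
 [ 0.58670052 -0.31132557 -0.74756865]] [0.30984741 0.43379356 0.57625515]
[[480.27774249   0.         281.99456564]
 [  0.         480.27774249 203.49265896]
 [  0.           0.           1.        ]] [0.05465148 0.         0.         0.         0.        ]
[[-3.43824198e-04 -9.62837025e-01 -2.70082849e-01  6.85732001e-02]
 [ 9.99999683e-01 -1.36987951e-04 -7.84674103e-04  9.04692077e-04]
 [ 7.18515183e-04 -2.70083033e-01  9.62836766e-01 -1.43262155e-01]
 [ 0.00000000e+00  0.00000000e+00  0.00000000e+00  1.00000000e+00]]
[[375.38044898   0.         277.51650921]
 [  0.         375.38044898 213.61144458]
 [  0.           0.           1.        ]] [0.0242681 0.        0.        0.        0.       ]
[ 6.24672906e-01 -1.76546166e-05  2.30738192e-01] [[-6.50482953e-05  9.99999372e-01 -1.11881802e-03]
 [ 9.99999994e-01  6.49499924e-05 -8.78992549e-05]
 [-8.78265325e-05 -1.11882373e-03 -9.99999370e-01]] [-0.11148462  0.61743885  0.4666475 ] 0.0
```

View pics/scene0.png

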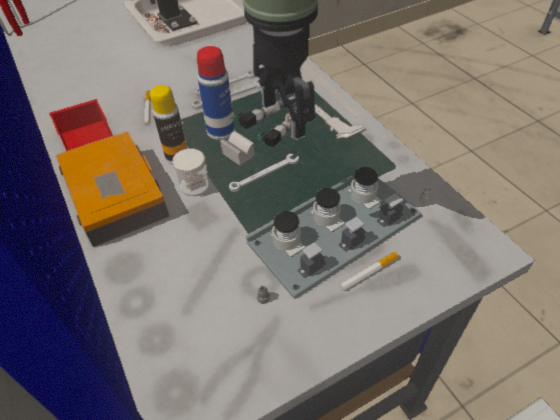

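View pics/wrist0.png

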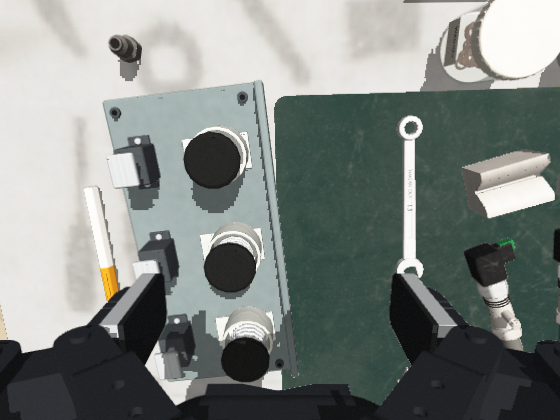

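The scene picture shows the rail with three mounts. In the wrist picture the pads are at about (214,158), (231,267) and (245,358), with left at the top. The white tag heads are at about (124,170), (147,268) and (168,362).

```bash
cat > h.py <<'E'
import cv2,numpy as np
def ray(px,c,p,r,z):
    u=cv2.undistortPoints(np.array([[px]],float),c["camera_matrix"],c["dist_coeffs"])[0,0]
    H=c["hand_eye"]; d=r@H[:3,:3]@np.array([u[0],u[1],1]); o=r@H[:3,3]+p
    return o+d*(z-o[2])/d[2]
def rays_scene(px,c,z):
    u=cv2.undistortPoints(np.array([[px]],float),c["camera_matrix"],c["dist_coeffs"])[0,0]
    d=c["R"].T@np.array([u[0],u[1],1]); o=-c["R"].T@c["t"]
    return o+d*(z-o[2])/d[2]
def blob(img,seed,half,lo,hi):
    x,y=seed; m=np.zeros(img.shape[:2],np.uint8)
    sl=np.s_[max(0,y-half):y+half,max(0,x-half):x+half]
    m[sl]=cv2.inRange(img[sl],(lo,)*3,(hi,)*3)
    m=cv2.morphologyEx(m,cv2.MORPH_OPEN,np.ones((5,5)))
    cs=cv2.findContours(m,cv2.RETR_EXTERNAL,cv2.CHAIN_APPROX_NONE)[0]
    return max(cs,key=cv2.contourArea)
E
python3 - <<'E'
from h import *
c=np.load("wrist0.npz");s=np.load("s0.npz");p,r=s["p"],s["r"]
for sd in [(214,158),(231,267),(245,358)]:
    b=blob(c["img"],sd,38,0,45);(x,y),R=cv2.minEnclosingCircle(b);print("pad",x,y,R,cv2.boundingRect(b),ray((x,y),c,p,r,.072), [ray((x+k,y),c,p,r,.072)[0] for k in(-R,R)])
for sd in [(124,170),(147,268),(168,362)]:
    b=blob(c["img"],sd,26,185,255);q=cv2.minAreaRect(b);print("tag",q,ray(q[0],c,p,r,.066))
c=np.load("scene0.npz")
for sd in [(286,221),(327,197),(366,174)]:
    b=blob(c["img"],sd,16,0,45);q=cv2.minEnclosingCircle(b);print(q,rays_scene(q[0],c,.068))
for px in [(114,113),(242,98),(279,364)]: print("hole",ray(px,np.load("wrist0.npz"),p,r,.012))
E
```

```text
pad 211.75 159.75 28.646652221679688 (184, 136, 56, 52) [0.57238757 0.02871068 0.072     ] [np.float64(0.5494441482125672), np.float64(0.5953671920518765)]
pad 229.74383544921875 267.3356018066406 25.625696182250977 (205, 244, 51, 48) [ 0.58358158 -0.0647241   0.072     ] [np.float64(0.5613152464827882), np.float64(0.6058710778818965)]
pad 244.85467529296875 359.8149719238281 23.95757484436035 (222, 338, 47, 44) [ 0.59460105 -0.158045    0.072     ] [np.float64(0.5722329471348372), np.float64(0.6169829834275531)]
tag ((117.5, 169.5), (51.0, 39.0), 90.0) [0.49363958 0.01976784 0.066     ]
tag ((139.0, 264.0), (44.0, 36.0), 90.0) [ 0.50285248 -0.06408385  0.066     ]
tag ((165.71524047851562, 374.2792053222656), (49.14158630371094, 23.903247833251953), 41.877872467041016) [ 0.51754658 -0.17841164  0.066     ]Traceback (most recent call last):
  File "<stdin>", line 9, in <module>
  File "h.py", line 16, in blob
    return max(cs,key=cv2.contourArea)
ValueError: max() iterable argument is empty
```

Emit:
move_arm(plan="1 14 -26 0 0;1 15 -26 20 0;1 0 0 30 0;1 0 0 40 0;1 0 0 40 0", grip_force=40)

```text
time_s: 0.72
tool_pos: [0.5729, 0.029, 0.1001]
tool_rot: [[-0.0, 1.0, 0.0], [1.0, 0.0, 0.0], [0.0, 0.0, -1.0]]
ft_force: [0.9, 1.1, 0.5]
grip_width: -0.0
grip_force: 0.0
```

Emit:
move_arm(plan="1 0 0 0 0;1 0 0 0 0;1 0 0 0 0;1 0 0 0 0")

```text
time_s: 1.23
tool_pos: [0.5735, 0.029, 0.1024]
tool_rot: [[0.0, 1.0, 0.002], [1.0, -0.0, 0.0], [0.0, 0.002, -1.0]]
ft_force: [0.1, -0.0, -0.5]
grip_width: -0.0005
grip_force: 0.0
```

```bash
python3 - <<'E'
from cell import env
from h import *
s=env.get_state();c=env.read_camera("wrist");cv2.imwrite("pics/w1.png",c["img"]);np.savez("w1.npz",**c);np.savez("s1.npz",p=s["tool_pos"],r=s["tool_rot"])
d=env.read_camera("side");cv2.imwrite("pics/side1.png",d["img"])
print(s["tool_pos"],s["ft_force"],s["grip_width"])
E
```

```text
[0.57351187 0.02902447 0.10239801] [ 0.10773007 -0.04351363 -0.54925564] -0.0004700979733009592
```

View pics/w1.png

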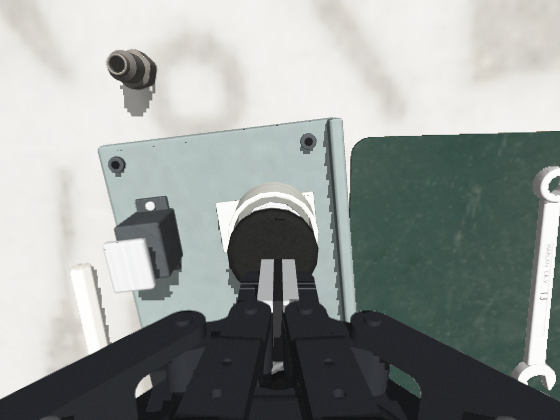

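View pics/side1.png

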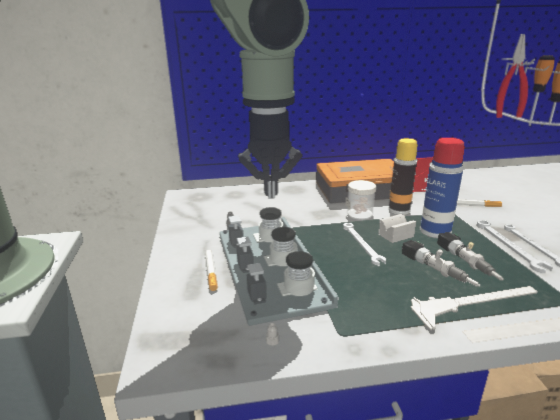

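The wrist picture shows the left pad centred at about (273,251) under the fingertips, and the tag head at about (130,266). In the side picture the shut fingers stand clear above the left mount.

```bash
python3 - <<'E'
from h import *
c=np.load("w1.npz");s=np.load("s1.npz");p,r=s["p"],s["r"]
for px,z in [((273,208),.072),((228,251),.072),((319,251),.072),((273,251),.072),((130,266),.066)]: print(px,ray(px,c,p,r,z))
E
```

```text
(273, 208) [0.57216832 0.05168015 0.072     ]
(228, 251) [0.54986339 0.02973021 0.072     ]
(319, 251) [0.59481474 0.02969126 0.072     ]
(273, 251) [0.57208724 0.02970393 0.072     ]
(130, 266) [0.49836484 0.01924894 0.066     ]
```

Emit:
move_arm(plan="1 0 0 14 0;1 0 0 10 0;1 0 0 0 0;1 0 0 0 0")

```text
time_s: 1.82
tool_pos: [0.573, 0.029, 0.0772]
tool_rot: [[0.0, 1.0, -0.0], [1.0, -0.0, -0.0], [-0.0, -0.0, -1.0]]
ft_force: [0.2, -0.3, 0.4]
grip_width: 0.0001
grip_force: 0.0
```

Emit:
move_arm(plan="1 0 0 4 0;1 0 0 4 0;1 0 0 0 0;1 0 0 0 0;1 0 0 0 0")

```text
time_s: 2.45
tool_pos: [0.5732, 0.029, 0.0695]
tool_rot: [[0.0, 1.0, 0.0], [1.0, -0.0, 0.0], [0.0, 0.0, -1.0]]
ft_force: [1.5, 0.4, 2.1]
grip_width: 0.0001
grip_force: 1.2
```

Emit:
move_arm(plan="1 0 0 4 0;1 0 0 4 0;1 0 0 0 0;1 0 0 0 0;1 0 0 0 0")

```text
time_s: 3.08
tool_pos: [0.5732, 0.029, 0.0614]
tool_rot: [[0.0, 1.0, 0.0], [1.0, -0.0, 0.0], [0.0, 0.0, -1.0]]
ft_force: [1.1, 0.1, 8.7]
grip_width: 0.0
grip_force: 4.1
```

Emit:
move_arm(plan="1 0 0 0 0;1 0 0 0 0")

```text
time_s: 3.32
tool_pos: [0.5732, 0.029, 0.0614]
tool_rot: [[0.0, 1.0, 0.001], [1.0, -0.0, 0.0], [0.0, 0.001, -1.0]]
ft_force: [0.1, 0.4, 8.0]
grip_width: 0.0001
grip_force: 4.0
```

The left pad gives about 8 N at 10.6 mm, so it's likely the medium one. Next is the middle pad.

Emit:
move_arm(plan="1 0 0 -16 0;1 0 0 -16 0;1 -47 5 0 0;1 -47 6 0 0;1 0 0 16 0")

```text
time_s: 3.95
tool_pos: [0.5846, -0.0694, 0.0787]
tool_rot: [[0.005, 1.0, 0.002], [1.0, -0.005, -0.002], [-0.002, 0.002, -1.0]]
ft_force: [0.2, 0.1, -0.5]
grip_width: 0.0001
grip_force: 0.0
```

Emit:
move_arm(plan="1 0 0 0 0;1 0 0 0 0;1 0 0 0 0")

```text
time_s: 4.32
tool_pos: [0.5842, -0.0641, 0.0778]
tool_rot: [[-0.001, 1.0, 0.0], [1.0, 0.001, 0.0], [0.0, 0.0, -1.0]]
ft_force: [0.1, -1.1, -0.5]
grip_width: 0.0004
grip_force: 0.0
```

Emit:
move_arm(plan="1 0 0 8 0;1 0 0 4 0;1 0 0 4 0;1 0 0 0 0;1 0 0 0 0")

```text
time_s: 4.95
tool_pos: [0.5847, -0.0646, 0.0617]
tool_rot: [[-0.0, 1.0, 0.001], [1.0, 0.0, 0.0], [0.0, 0.001, -1.0]]
ft_force: [0.0, 2.0, 14.2]
grip_width: 0.0002
grip_force: 6.2
```

Emit:
move_arm(plan="1 0 0 0 0;1 0 0 0 0")

```text
time_s: 5.2
tool_pos: [0.5847, -0.0646, 0.0618]
tool_rot: [[-0.0, 1.0, 0.001], [1.0, 0.0, 0.0], [0.0, 0.001, -1.0]]
ft_force: [-0.8, 1.9, 12.2]
grip_width: 0.0003
grip_force: 6.2
```

The middle pad gives about 12 N, so it's the stiffest. Next is the right pad.

Emit:
move_arm(plan="1 0 0 -16 0;1 0 0 -16 0;1 -47 5 0 0;1 -47 6 0 0;1 0 0 16 0")

```text
time_s: 5.82
tool_pos: [0.5951, -0.1637, 0.0782]
tool_rot: [[0.005, 1.0, 0.002], [1.0, -0.005, -0.002], [-0.002, 0.002, -1.0]]
ft_force: [-0.3, 0.6, -1.2]
grip_width: -0.0
grip_force: 0.0
```

Emit:
move_arm(plan="1 0 0 0 0;1 0 0 0 0;1 0 0 0 0")

```text
time_s: 6.2
tool_pos: [0.5953, -0.1582, 0.0778]
tool_rot: [[-0.001, 1.0, 0.0], [1.0, 0.001, 0.0], [0.0, 0.0, -1.0]]
ft_force: [-0.0, -0.6, 0.0]
grip_width: 0.0001
grip_force: 0.0
```

Emit:
move_arm(plan="1 0 0 8 0;1 0 0 4 0;1 0 0 4 0;1 0 0 0 0;1 0 0 0 0")

```text
time_s: 6.82
tool_pos: [0.5952, -0.1588, 0.0615]
tool_rot: [[-0.0, 1.0, 0.0], [1.0, 0.0, 0.0], [0.0, 0.0, -1.0]]
ft_force: [2.3, 3.4, 3.3]
grip_width: -0.0001
grip_force: 2.2
```

Emit:
move_arm(plan="1 0 0 0 0;1 0 0 0 0")

```text
time_s: 7.08
tool_pos: [0.5951, -0.159, 0.0614]
tool_rot: [[0.0, 1.0, 0.0], [1.0, -0.0, 0.0], [0.0, 0.0, -1.0]]
ft_force: [1.6, 1.8, 3.9]
grip_width: 0.0002
grip_force: 2.2
```

The right pad gives about 4 N, so it's the softest. I'll rise, go above its tag and take a close look.

Emit:
move_arm(plan="1 0 0 -20 0;1 0 0 -20 0;1 -4 -38 0 0;1 -5 -37 0 0;1 0 0 0 0")

```text
time_s: 7.7
tool_pos: [0.5179, -0.1692, 0.1028]
tool_rot: [[0.002, 1.0, -0.001], [1.0, -0.002, -0.001], [-0.001, -0.001, -1.0]]
ft_force: [1.5, 0.5, 0.1]
grip_width: -0.0002
grip_force: 0.0
```

Emit:
move_arm(plan="1 0 0 0 0;1 0 0 0 0;1 0 0 0 0")

```text
time_s: 8.07
tool_pos: [0.5204, -0.1678, 0.1013]
tool_rot: [[-0.0, 1.0, 0.0], [1.0, 0.0, 0.0], [0.0, 0.0, -1.0]]
ft_force: [0.1, 0.4, -0.4]
grip_width: -0.0002
grip_force: 0.0
```

```bash
python3 - <<'E'
from cell import env
from h import *
s=env.get_state();c=env.read_camera("wrist");cv2.imwrite("pics/w2.png",c["img"]);np.savez("w2.npz",**c);np.savez("s2.npz",p=s["tool_pos"],r=s["tool_rot"])
print(s["tool_pos"])
p,r=s["tool_pos"],s["tool_rot"]
# predicted tag corners -> pixel
H=c["hand_eye"]
for y,x in [(-.167,.520),(-.0725,.509)]:
    X=np.linalg.inv(H)@np.r_[r.T@(np.array([x,y,.066])-p),1];q=cv2.projectPoints(X[:3].reshape(1,3),np.zeros(3),np.zeros(3),c["camera_matrix"],c["dist_coeffs"])[0];print(q)
E
```

```text
[ 0.52039627 -0.16783527  0.10126064]
[[[275.24360467 247.18554453]]]
[[[249.67112854  44.11240614]]]
```

View pics/w2.png

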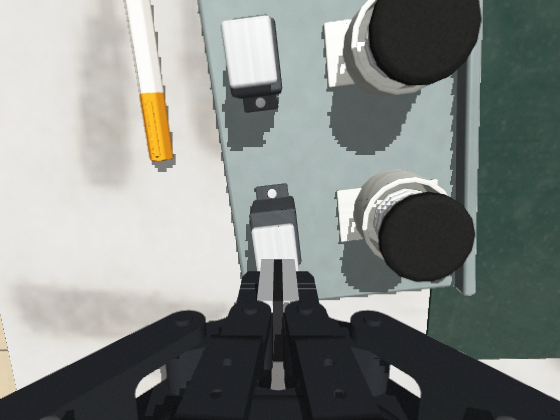

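The picture shows the fingertips over the right tag, whose head is centred at about (275,252). That's roughly 2 mm right of the estimate. The pen is clear. Pressing now.

Emit:
move_arm(plan="1 -2 0 16 0;1 0 0 14 0;1 0 0 0 0;1 0 0 0 0")

```text
time_s: 8.62
tool_pos: [0.52, -0.17, 0.0712]
tool_rot: [[0.0, 1.0, -0.0], [1.0, -0.0, 0.0], [0.0, -0.0, -1.0]]
ft_force: [0.7, -0.1, 0.1]
grip_width: 0.0002
grip_force: 0.0
```

Emit:
move_arm(plan="1 0 0 5 0;1 0 0 5 0;1 0 0 4 0;1 0 0 0 0;1 0 0 0 0")

```text
time_s: 9.25
tool_pos: [0.5197, -0.1699, 0.0572]
tool_rot: [[-0.0, 1.0, -0.001], [1.0, 0.0, 0.0], [0.0, -0.001, -1.0]]
ft_force: [-0.1, -0.3, -0.6]
grip_width: -0.0001
grip_force: 0.0
```

Emit:
move_arm(plan="1 0 0 3 0;1 0 0 2 0;1 0 0 0 0;1 0 0 0 0")

```text
time_s: 9.75
tool_pos: [0.52, -0.17, 0.0522]
tool_rot: [[-0.0, 1.0, -0.0], [1.0, 0.0, 0.0], [0.0, -0.0, -1.0]]
ft_force: [0.9, -0.6, -0.1]
grip_width: 0.0002
grip_force: 0.0
```

Emit:
move_arm(plan="1 0 0 1 0;1 0 0 1 0")

```text
time_s: 10.0
tool_pos: [0.52, -0.1702, 0.0515]
tool_rot: [[0.0, 1.0, 0.0], [1.0, -0.0, -0.0], [-0.0, 0.0, -1.0]]
ft_force: [-12.2, 3.7, 44.8]
grip_width: -0.0001
grip_force: 22.7
```

```bash
python3 - <<'E'
from cell import env
from h import *
a=env.read_camera("wrist")["img"];b=env.read_camera("side")["img"][190:330,180:360]
cv2.imwrite("pics/w3.png",cv2.hconcat([cv2.resize(a[150:350,180:380],(400,400)),cv2.resize(b,(400,400))]))
E
```

```text
(no output)
```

View pics/w3.png

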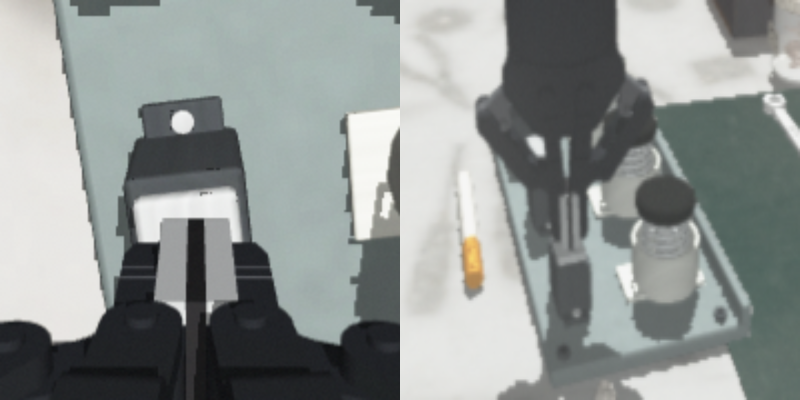

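The crops show the tag head down on its block under the fingertips, and the 45 N reading confirms it's at the stop. Backing away straight up.

Emit:
move_arm(plan="1 0 0 -10 0;1 0 0 -30 0;1 0 0 -40 0;1 0 0 -40 0;1 0 0 -30 0")

```text
time_s: 10.72
tool_pos: [0.5202, -0.1701, 0.2021]
tool_rot: [[0.0, 1.0, 0.001], [1.0, -0.0, -0.0], [-0.0, 0.001, -1.0]]
ft_force: [0.2, 0.3, -0.9]
grip_width: 0.0002
grip_force: 0.0
```

Emit:
move_arm(plan="1 20 50 0 0;1 30 50 0 0;1 0 0 0 0;1 0 0 0 0")

```text
time_s: 11.22
tool_pos: [0.6196, -0.1202, 0.1999]
tool_rot: [[-0.0, 1.0, -0.001], [1.0, 0.0, -0.0], [-0.0, -0.001, -1.0]]
ft_force: [-0.4, -0.3, 0.4]
grip_width: 0.0001
grip_force: 0.0
```

```bash
python3 - <<'E'
from cell import env
from h import *
a=env.read_camera("wrist")["img"];b=env.read_camera("scene")["img"][150:310,230:440]
cv2.imwrite("pics/w4.png",cv2.hconcat([cv2.resize(a,(400,300)),cv2.resize(b,(394,300))]))
E
```

```text
(no output)
```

View pics/w4.png

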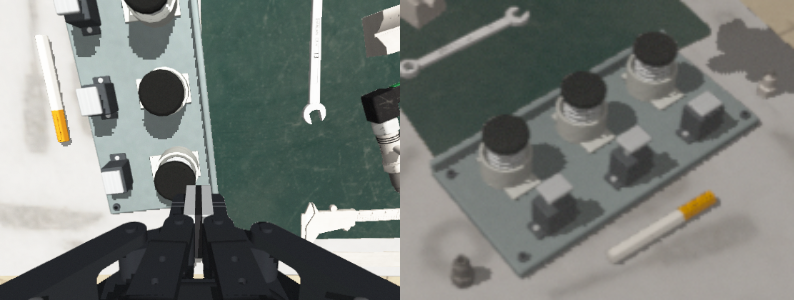

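The right tag (about (703,115) in the picture) is down on its block. The other two are up, and the pen, nuts and spanner look undisturbed.

```bash
python3 -c "
from cell import env
print(env.finish_job())"
```

```text
the job is handed in; nothing more can be done
None
```

I pressed the pads left to right and felt about 8, 12 and 4 N, so I pushed the right mount's tag all the way down, backed the arm away and handed the job in at about 11 s; the last picture shows the other two tags up and the loose items in place.

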